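# Start the vial shaker

## Robot

A 6-joint arm with a two-finger parallel gripper is mounted at the origin on the work surface. World frame = base frame: x ahead of the robot, y to its left, z up, the work surface at z = 0. Lengths are in m, angles in rad, forces in N, time in s.
With the tool pointing down it reaches from about 0.375 to 0.975 m from the base axis. Payload 3.8 kg.
Tool frame: the origin (TCP) lies between the finger pads; the fingertips stand 14 mm ahead of it and the grasp point (between the pads) lies 5 mm behind it (bot.finger_overhang is the distance from the TCP to the fingertips, in m); z points along the fingers, x is the direction in which the jaws open and shut, and the axes are right-handed (so a half turn about z gives the same grasp; the last joint's range is limited). The gripper opens to 88 mm and grips with 3 to 60 N. Pads are 18 mm wide; open, the fingers measure 123 mm over their backs; the gripper's body (75 mm by 187 mm) begins 45 mm behind the grasp point.
Start: joints at [1.289, 0.264, 1.604, -0, 1.274, -0.037], TCP at [0.164, 0.655, 0.253] pointing down, gripper open.
Joint ranges: [-2.63, 2.63], [-0.94, 2.18], [0.31, 2.57], [-1.31, 4.45], [0, 2.66], [-2.55, 2.55]. Speed limits (rad/s): [2.57, 2.57, 3.14, 3.14, 3.14, 3.14].

## Interface

Orientations are given as a unit quaternion [w, x, y, z].
In Python, from rig import bot gives the robot as it stands.
- The arm moves only by the tool move_arm, never from a script. Its argument "increments" is a list that holds one entry, the list of rows, each a list of 7 numbers: the shift along the tool's x, y, z in m, then the turn, a rotation vector about the tool's x, y, z in rad, then the finger opening in m, from 0 to 0.0881. In form: [[[dx, dy, dz, rx, ry, rz, fingers], ...]]. A call has 1 to 12 rows; each row shifts and turns the pose as measured when the row begins, along the tool's axes as they then stand; what a row does not reach is not made up. A row lasts 1/8 s, in which the tool goes at most 62.5 mm and 10.7 degrees, less where a joint would pass 70% of its speed; a pose out of reach is approached as far as the arm can. A call with a gripper value outside its range is refused whole. The fingers move at their own pace and stop on an object; "grip_force" is the grip in N (left out, the last holds). Time passes only in rows, so rows that do not move let the fingers close. It gives the time, the measured TCP pose, the force and the opening at its end, in the units of the state.
- bot.state(): the state, without advancing time (a new reading comes with each control period).
- bot.get_image(name): name is "scene" or "top"; returns a dict with "img" (420x560x3 uint8, red, green, blue), "depth" (420x560 float32, m along the optical axis (not along the pixel's ray), 0 where there is no reading), "intrinsics" (3x3 intrinsics, pixels), "position" and "rotation" of the camera in the world. Camera axes: x right, y up, looking along -z (the intrinsics and any distortion apply to the point x, -y, -z); pixel columns grow to the right and rows downward; lengths in m; the calibration is good to about 2 mm. A picture is of the moment at which its call begins.
- bot.close_job(): hands the job in, once; it reports no verdict.
The state is a dict: "t": time; "joint_pos": joint angles; "qd": joint speeds; "joint_torque": joint torques, N m; "position": TCP position; "ee_rot": TCP orientation; "ft_force": force on the tool from outside, world axes, zero at the start; "wrist_torque": the same for the moment, N m; "gripper_width": opening from 0.0 (shut) to 1.0 (fully open).
Only numpy, scipy, OpenCV 4.12 (cv2) and the standard library are available. Lean on these libraries where they do the work, as an engineer would, in place of code of your own. Each camera call takes 0.05 s, during which the arm holds its last target.

## Task

Start the vial shaker with your fingertips: first tip its power rocker on by pressing the white-striped half all the way down, then press the blue latching key fully down so that it stays down, then press the green start key all the way and let it come back up. Keep to this order, do not press the red stop key, and leave the vials, the reagent bottle and the carton where they stand.

Things in the scene. Friction and masses are not known exactly. Their poses are not given: they have to be found in the camera images.
- shaker: Fixed white vial shaker, 280 mm deep (x) by 300 mm wide (y), flat top 65 mm above the bench. Origin: centre of its underside; z up, x points from its control side to its vial side. Its +x half carries a blue rack of small vials whose tops reach 140 mm above the bench.
- row_middle (a point): Middle of the row of four controls, on the shaker's top (65 mm up), 85 mm to the -x side of its origin. The row runs along the shaker's y; the controls are centred 93 and 31 mm to either side of this point. Which control is in which of the four places changes from start to start.
- rocker_on_end (a point): The place to press: on the upper face of the white-striped (on) half of the black power rocker, 21 mm from the pivot, towards the shaker's +x side. The rocker is 56 mm long (shaker's x), 30 mm wide, in a grey frame 62 x 40 x 8 mm; its pivot lies along the shaker's y, 81 mm above the bench. This point goes down about 6 mm as it tips, moving with the rocker.
- rocker (a joint): Angle of the power rocker, rad: 0 off, 0.30 fully on (striped half pressed level). It starts between 0 and 0.04. While off the striped half slopes up away from the pivot; when on it lies level and the other half slopes up. Takes about 3 N at the place to press and stays where it is left.
- key_blue_top (a point): Centre of the top face of the blue key, a round push key, cap 30 mm across, standing 10 mm proud of its round black collar (46 mm across, 12 mm high, standing on the shaker's top). It moves with the key.
- key_blue (a joint): Travel of the blue key, m: 0 up, 0.006 fully down. It needs about 3 N and has no spring: it stays down where it is left.
- key_green_top (a point): Centre of the top face of the green start key, a round push key, cap 30 mm across, standing 10 mm proud of its round black collar (46 mm across, 12 mm high, standing on the shaker's top). It moves with the key.
- key_green (a joint): Travel of the green key, m: 0 up, 0.006 fully down, which takes about 5 N (1.5 N to begin to move). It springs back up when let go.
- key_red_top (a point): Centre of the top face of the red stop key, a round push key, cap 30 mm across, standing 10 mm proud of its round black collar (46 mm across, 12 mm high, standing on the shaker's top). Not to be pressed.
- key_red (a joint): Travel of the red key, m: 0 up, 0.006 fully down; springs back. Must stay up.
- vial_a_mid (a point): Centre of a loose amber vial with white cap, 25 mm across and 55 mm high, standing in the shaker's rack. Leave alone.
- vial_b_mid (a point): Centre of a second loose vial like the first, standing in the rack. Leave alone.
- reagent_mid (a point): Centre (70 mm up) of a loose glass reagent bottle with blue cap, 70 mm across and 140 mm high, on the bench beside the shaker on its +y side. Leave alone.
- carton_mid (a point): Centre (25 mm up) of a loose white and blue carton, 110 x 60 mm and 50 mm high, on the bench beside the shaker on its -y side. Leave alone.
Not all that is in view belongs to the job. Leave any yellow look-alike of the part that bears reagent_mid alone. Leave any yellow look-alike of the part that bears vial_b_mid alone.

How it is judged:
On the way, in this order (a step that is already met when the one before it is completed fails the run):
1. the rocker is tipped on (value of joint rocker above 0.24 rad), for 0.1 s.
2. the blue key is fully down (value of joint key_blue above 0.0045 m and value of joint rocker above 0.22 rad), for 0.1 s.
3. the green key is pressed down (value of joint key_green above 0.0045 m and value of joint key_blue above 0.004 m and value of joint rocker above 0.22 rad), for 0.05 s.
At the end, for the whole second after the job is handed in: The rocker is on (above 0.22 of 0.30 rad), the blue key is down (above 4 of 6 mm), the green and red keys are up (within 1.5 mm), and vials, bottle and carton stand upright within 15 mm of where they were (value of joint rocker above 0.22 rad and value of joint key_blue above 0.004 m and value of joint each of key_green, key_red below 0.0015 m and distance of each of vial_a_mid, vial_b_mid, reagent_mid, carton_mid from where it was at the start of the episode below 0.015 m and angle between each of vial_a_mid, vial_b_mid, reagent_mid, carton_mid's own z axis and vertical below 0.25 rad); the robot touches nothing.
It fails at once if the red stop key is pressed (over 2 mm) (value of joint key_red above 0.002 m).
It fails at once if the blue or green key is pressed (over 2.5 mm) while the rocker is off (value of joint rocker below 0.2 rad and value of joint any of key_blue, key_green above 0.0025 m).
It fails at once if the green key is pressed (over 2.5 mm) before the blue key is down (value of joint key_green above 0.0025 m and value of joint key_blue below 0.0035 m).
It fails at once if a vial, the bottle or the carton is lifted or pushed over 15 mm from its place (distance of any of vial_a_mid, vial_b_mid, reagent_mid, carton_mid from where it was at the start of the episode above 0.015 m).
It also fails if it takes over 38 s, if anything falls off the work surface, if the arm or the gripper's body presses on something with over 40 N, if the wrist force passes 120 N, or if a joint passes its speed limit or range.

## Working session

There is one attempt and no reset: what is moved stays moved. The work goes in short steps, Python scripts to look and compute and a tool call to move; the robot and the scene stay as the last step left them, time stands still between calls to the robot, and variables do not carry over. Pictures are saved under pics/ and viewed, and the job is handed in when it is done.

Besides the shell and the picture viewer there is one more tool, called after "Request:" by a JSON object that holds its "fn" and its "kwargs", one argument or row to a line. move_arm: Moves the arm, as the interface text tells. Its arguments: {"type":"object","properties":{"increments":{"type":"array","items":{"type":"array","items":{"type":"array","items":{"type":"number"}}}},"grip_force":{"type":"number"}},"required":["increments"]}

```bash
mkdir -p pics; ls
cat > h.py <<'E'
import numpy as np, cv2, pickle
from rig import bot
def grab(n,tag):
    d=bot.get_image(n); pickle.dump(d,open(f'pics/{tag}.pkl','wb')); cv2.imwrite(f'pics/{tag}.png',d['img'][:,:,::-1]); return d
def load(tag): return pickle.load(open(f'pics/{tag}.pkl','rb'))
def pt(d,u,v,z=None):
    K=d['intrinsics']; R=np.array(d['rotation']); p=np.array(d['position'])
    r=np.array([(u-K[0][2])/K[0][0],-(v-K[1][2])/K[1][1],-1.])
    w=R@r
    if z is None:
        s=d['depth'][int(round(v)),int(round(u))]
    else: s=(z-p[2])/w[2]
    return p+s*w
def crop(tag,x0,y0,x1,y1,k,out):
    d=load(tag); c=d['img'][y0:y1,x0:x1,::-1]; cv2.imwrite(f'pics/{out}.png',cv2.resize(c,None,fx=k,fy=k,interpolation=cv2.INTER_CUBIC))
E
python3 - <<'E'
from h import *
for n in('scene','top'):
    d=grab(n,n+'0'); print(n,d['intrinsics'],d['position'],d['rotation'], [k for k in d])
print(bot.state())
E
```

```text
pics
scene [[512.65167135   0.         276.86685913]
 [  0.         512.65167135 207.63269767]
 [  0.           0.           1.        ]] [1.27158811 0.30576865 0.81527843] [0.50414213 0.19396667 0.31457496 0.78055124] ['img', 'depth', 'intrinsics', 'position', 'rotation']
top [[474.39091197   0.         276.36635438]
 [  0.         474.39091197 206.72779705]
 [  0.           0.           1.        ]] [0.41385975 0.02488105 1.18505125] [ 0.70648951  0.07591869 -0.07215936 -0.69992996] ['img', 'depth', 'intrinsics', 'position', 'rotation']
{'t': 0.1, 'joint_pos': array([ 1.28913227e+00,  2.64670456e-01,  1.60518899e+00, -2.48084080e-05,
        1.27369448e+00, -3.68627927e-02]), 'qd': array([-2.36558163e-03,  8.19086955e-05, -2.70865219e-03, -9.40384412e-06,
       -3.01320074e-04,  1.98026944e-03]), 'joint_torque': array([ 1.91710728e-05, -5.03620076e+01, -3.58069897e+01,  7.30390381e-02,
        2.32508424e-02, -7.97169469e-05]), 'position': array([0.16341618, 0.65431175, 0.25154359]), 'ee_rot': array([ 5.84278761e-04,  7.88148226e-01,  6.15484696e-01, -7.87661455e-04]), 'ft_force': array([-0.30162047, -0.09478765, -0.12556351]), 'wrist_torque': array([ 0.00739177, -0.05562394, -0.01830467]), 'gripper_width': 1.0022543730739697}
```

Rotation is a quaternion (wxyz); I'll convert it.

```bash
sed -i "s/R=np.array(d\['rotation'\])/R=Rot.from_quat(np.roll(d['rotation'],-1)).as_matrix()/; s/^import numpy.*/&\nfrom scipy.spatial.transform import Rotation as Rot/" h.py; sed -n 1,12p h.py
```

```text
import numpy as np, cv2, pickle
from scipy.spatial.transform import Rotation as Rot
from rig import bot
def grab(n,tag):
    d=bot.get_image(n); pickle.dump(d,open(f'pics/{tag}.pkl','wb')); cv2.imwrite(f'pics/{tag}.png',d['img'][:,:,::-1]); return d
def load(tag): return pickle.load(open(f'pics/{tag}.pkl','rb'))
def pt(d,u,v,z=None):
    K=d['intrinsics']; R=Rot.from_quat(np.roll(d['rotation'],-1)).as_matrix(); p=np.array(d['position'])
    r=np.array([(u-K[0][2])/K[0][0],-(v-K[1][2])/K[1][1],-1.])
    w=R@r
    if z is None:
        s=d['depth'][int(round(v)),int(round(u))]
```

View pics/top0.png

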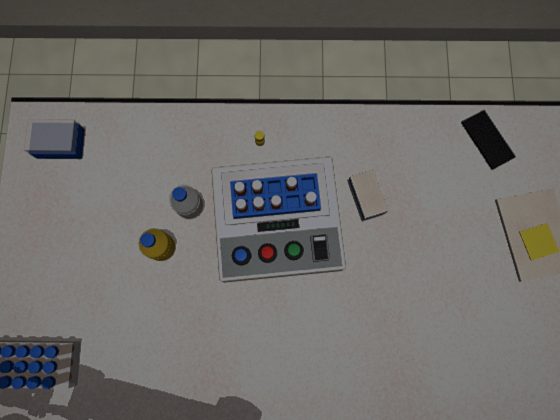

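View pics/scene0.png

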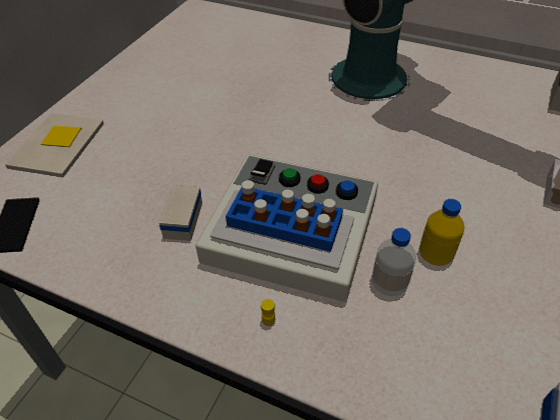

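The top view shows, left to right (+y to -y): blue (241,255), red (267,253), green (293,250) and the rocker (320,247). I'll enlarge it to measure.

Run:
```python
from h import *
crop('top0',215,225,350,285,5.9,'c1')
crop('scene0',235,150,390,210,5.1,'c2')
d=load('top0')
for n,u,v,z in [('blue',241,255,.087),('red',267,253,.087),('green',293,250,.087),('rock',320,247,.081)]:
    print(n,pt(d,u,v).round(4),pt(d,u,v,z).round(4))
```

```text
blue [0.5323 0.1125 0.0897] [0.5326 0.1127 0.087 ]
red [0.538  0.0526 0.0853] [0.5378 0.0526 0.087 ]
green [ 0.5453 -0.0077  0.0869] [ 0.5453 -0.0077  0.087 ]
rock [ 0.5538 -0.0711  0.0793] [ 0.5536 -0.0709  0.081 ]
```

View pics/c1.png

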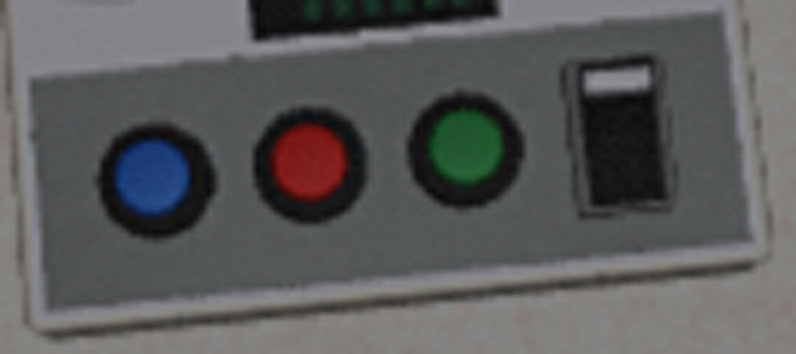

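View pics/c2.png

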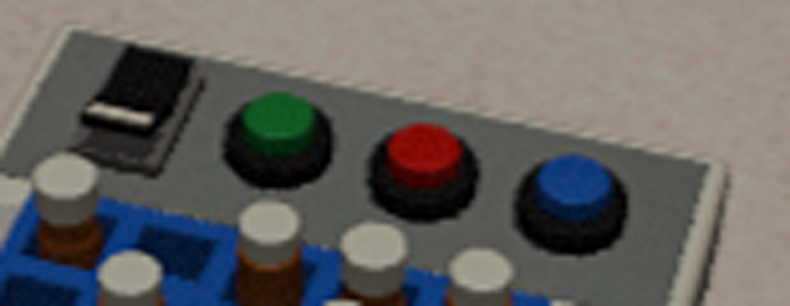

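```bash
cat >> h.py <<'E'
loc={'blue':(-.085,.093),'red':(-.085,.031),'green':(-.085,-.031)}
E
python3 - <<'E'
from h import *
from scipy.optimize import least_squares
d=load('top0'); s=load('scene0')
P={'blue':(153,176),'red':(311,161),'green':(466,146)}
top={k:pt(d,215+(a+.5)/5.9-.5,225+(b+.5)/5.9-.5,.087) for k,(a,b) in P.items()}
Q={'blue':(573,181),'red':(424,148),'green':(279,115)}
sc={k:pt(s,235+(a+.5)/5.1-.5,150+(b+.5)/5.1-.5,.087) for k,(a,b) in Q.items()}
for k in top: print(k,top[k].round(4),sc[k].round(4))
for nm,src in(('top',top),('sc',sc)):
    f=lambda q:np.concatenate([np.array([q[0]+np.cos(q[2])*loc[k][0]-np.sin(q[2])*loc[k][1],q[1]+np.sin(q[2])*loc[k][0]+np.cos(q[2])*loc[k][1]])-src[k][:2] for k in loc])
    r=least_squares(f,[.63,0,.1]); q=r.x; c,sn=np.cos(q[2]),np.sin(q[2])
    W=lambda x,y:np.array([q[0]+c*x-sn*y,q[1]+sn*x+c*y]).round(4)
    print(nm,q.round(4),'res',r.fun.round(4)); print(' pivot',W(-.085,-.093),'press',W(-.064,-.093),[ (k,W(*loc[k])) for k in loc])
# stripe direct and depth
print('stripe',pt(d,215+617/5.9-.5,225+80/5.9-.5,.089).round(4),pt(d,215+617/5.9-.5,225+80/5.9-.5).round(4))
print('rocker box centre',pt(d,215+624/5.9-.5,225+135/5.9-.5,.082).round(4))
for u,v in[(310,197),(318,213),(240,218)]: print('vial/rack',pt(d,u,v).round(4))
E
```

```text
blue [0.5339 0.1139 0.087 ] [0.5354 0.1138 0.087 ]
red [0.5404 0.0519 0.087 ] [0.5415 0.0525 0.087 ]
green [ 0.5469 -0.009   0.087 ] [ 0.5471 -0.009   0.087 ]
top [0.6282 0.0303 0.1051] res [-0.      0.      0.      0.0004  0.     -0.0004]
 pivot [ 0.5534 -0.0711] press [ 0.5743 -0.0689] [('blue', array([0.5339, 0.1139])), ('red', array([0.5404, 0.0523])), ('green', array([ 0.5469, -0.0094]))]
sc [0.6289 0.0296 0.0947] res [ 0.0001  0.0003 -0.0002 -0.0001  0.0001 -0.0003]
 pivot [ 0.5531 -0.071 ] press [ 0.574 -0.069] [('blue', array([0.5355, 0.1141])), ('red', array([0.5414, 0.0524])), ('green', array([ 0.5472, -0.0093]))]
stripe [ 0.5735 -0.0683  0.089 ] [ 0.5737 -0.0684  0.088 ]
rocker box centre [ 0.5526 -0.0715  0.082 ]
vial/rack [ 0.6602 -0.0445  0.1371]
vial/rack [ 0.6346 -0.067   0.0809]
vial/rack [0.621  0.1179 0.08  ]
```

Both cameras agree to within 1–2 mm. The heights match the stated 87 mm and the residuals are under 0.5 mm. First I'll align the jaw axis with the shaker's y and shut the fingers.

Request:
{"fn": "move_arm", "kwargs": {
  "increments": [
    [[0,0,0,0,0,-0.115,0],[0,0,0,0,0,-0.115,0],[0,0,0,0,0,-0.115,0],[0,0,0,0,0,0,0]]
  ]
}}

```text
t: 0.6
position: [0.163, 0.6528, 0.2484]
ee_rot: [0.002, 0.667, 0.745, -0.003]
ft_force: [-0.1, 0.9, -0.6]
gripper_width: 0.569
```

```bash
cat >> h.py <<'E'
def go(x,y,tipz):
    s=bot.state(); R=Rot.from_quat(np.roll(s['ee_rot'],-1)).as_matrix()
    t=np.array([x,y,tipz+bot.finger_overhang]); 
    print('t',s['t'],'pos',s['position'].round(4),'tip z',(s['position'][2]-bot.finger_overhang).round(4),'F',s['ft_force'].round(2),'w',round(s['gripper_width'],3))
    print('toolx ang',np.arctan2(R[1,0],R[0,0]).round(4),'z',R[:,2].round(4),'tool shift',(R.T@(t-s['position'])).round(4))
E
python3 -c "
from h import *
go(.574,-.069,.2)"
```

```text
t 0.6 pos [0.163  0.6528 0.2484] tip z 0.2344 F [-0.09  0.86 -0.59] w 0.569
toolx ang 1.6806 z [-0.002  -0.0069 -1.    ] tool shift [-0.7622  0.3296  0.0386]
```

Request:
{"fn": "move_arm", "kwargs": {
  "increments": [
    [[-0.048,0.021,0,0,0,0,0],[-0.048,0.021,0,0,0,0,0],[-0.048,0.021,0,0,0,0,0],[-0.048,0.021,0,0,0,0,0],[-0.048,0.021,0,0,0,0,0],[-0.048,0.021,0,0,0,0,0],[-0.048,0.021,0,0,0,0,0],[-0.048,0.021,0,0,0,0,0]]
  ]
}}

```text
t: 1.6
position: [0.3728, 0.2796, 0.2484]
ee_rot: [0.002, 0.672, 0.741, -0.003]
ft_force: [0.8, -0.7, -0.3]
gripper_width: 0.006
```

```bash
python3 -c "
from h import *
go(.574,-.069,.2)"
```

```text
t 1.6 pos [0.3728 0.2796 0.2484] tip z 0.2344 F [ 0.79 -0.72 -0.3 ] w 0.006
toolx ang 1.668 z [-0.0013 -0.0081 -1.    ] tool shift [-0.3662  0.1666  0.0369]
```

Request:
{"fn": "move_arm", "kwargs": {
  "increments": [
    [[-0.046,0.021,0.004,-0.002,0.008,0,0],[-0.046,0.021,0.004,0,0,0,0],[-0.046,0.021,0.004,0,0,0,0],[-0.046,0.021,0.004,0,0,0,0],[-0.046,0.021,0.004,0,0,0,0],[-0.046,0.021,0.004,0,0,0,0],[-0.046,0.021,0.004,0,0,0,0],[-0.03,0.01,0.004,0,0,0,0],[0,0,0,0,0,0,0]]
  ]
}}

```text
t: 2.72
position: [0.5654, -0.0724, 0.2156]
ee_rot: [0.0, 0.682, 0.731, 0.002]
ft_force: [0.4, 0.2, 0.0]
gripper_width: 0.008
```

```bash
python3 -c "
from h import *
go(.574,-.069,.13)"
```

```text
t 2.725 pos [ 0.5654 -0.0724  0.2156] tip z 0.2016 F [0.37 0.17 0.05] w 0.008
toolx ang 1.6401 z [ 0.0031  0.0023 -1.    ] tool shift [0.0027 0.0086 0.0717]
```

Request:
{"fn": "move_arm", "kwargs": {
  "increments": [
    [[0.002,0.006,0.03,0,0,-0.03,0],[0.001,0.004,0.03,0,0,0,0],[0,0,0.014,0,0,0,0],[0,0,0,0,0,0,0]]
  ]
}}

```text
t: 3.22
position: [0.5749, -0.0657, 0.141]
ee_rot: [0.0, 0.673, 0.74, 0.003]
ft_force: [-0.9, -0.5, -0.1]
gripper_width: -0.001
```

```bash
python3 -c "
from h import *
go(.574,-.069,.095)
grab('scene','s1'); crop('s1',210,60,390,210,4,'s1c')"
```

```text
t 3.225 pos [ 0.5749 -0.0657  0.141 ] tip z 0.127 F [-0.87 -0.47 -0.07] w -0.001
toolx ang 1.6663 z [ 0.0038  0.0037 -1.    ] tool shift [-0.0033 -0.0013  0.032 ]
```

View pics/s1c.png

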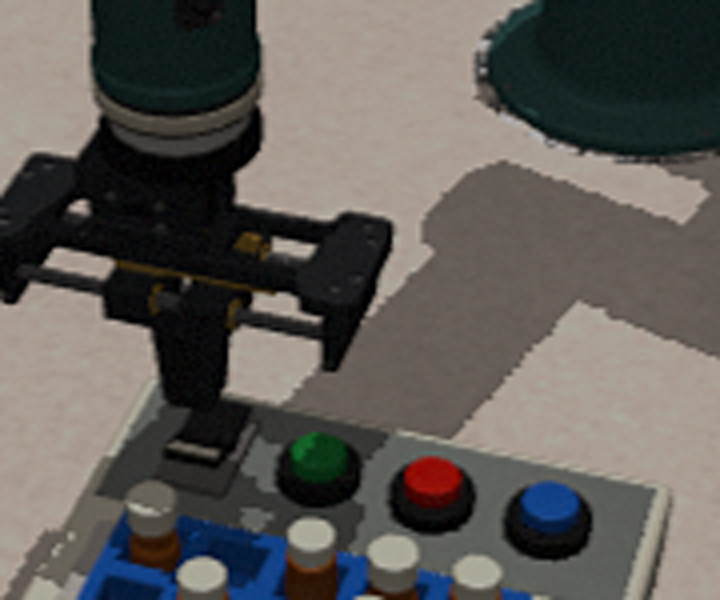

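The tip is over the striped half and clear of the vials. I'll descend in small steps, watching the force.

Request:
{"fn": "move_arm", "kwargs": {
  "increments": [
    [[-0.003,-0.001,0.016,-0.004,-0.004,0,0],[0,0,0.014,0,0,0,0],[0,0,0,0,0,0,0]]
  ]
}}

```text
t: 3.65
position: [0.5761, -0.0689, 0.1123]
ee_rot: [0.005, 0.673, 0.74, 0.004]
ft_force: [-0.3, -1.3, -0.6]
gripper_width: 0.005
```

```bash
python3 -c "
from h import *
go(.574,-.069,.081)"
```

```text
t 3.65 pos [ 0.5761 -0.0689  0.1123] tip z 0.0983 F [-0.27 -1.26 -0.56] w 0.005
toolx ang 1.6662 z [ 1.360e-02 -9.000e-04 -9.999e-01] tool shift [ 0.0001 -0.0023  0.0173]
```

Request:
{"fn": "move_arm", "kwargs": {
  "increments": [
    [[0,-0.002,0.005,0.012,0,0,0],[0,0,0.005,0,0,0,0],[0,0,0.003,0,0,0,0]]
  ]
}}

```text
t: 4.03
position: [0.5753, -0.0693, 0.0999]
ee_rot: [0.002, 0.673, 0.74, 0.0]
ft_force: [0.0, 1.1, 3.0]
gripper_width: -0.002
```

```bash
python3 -c "
from h import *
go(.574,-.069,.081)"
```

```text
t 4.025 pos [ 0.5753 -0.0693  0.0999] tip z 0.0859 F [0.01 1.11 3.02] w -0.002
toolx ang 1.6657 z [ 0.0035 -0.0022 -1.    ] tool shift [ 0.0004 -0.0013  0.0049]
```

In contact at 3 N. I'll continue down to the stop.

Request:
{"fn": "move_arm", "kwargs": {
  "increments": [
    [[0,-0.001,0.003,0,0,0,0],[0,0,0.003,0,0,0,0],[0,0,0.002,0,0,0,0]]
  ]
}}

```text
t: 4.4
position: [0.5758, -0.0693, 0.0952]
ee_rot: [0.003, 0.673, 0.74, 0.001]
ft_force: [-7.7, 1.7, 20.1]
gripper_width: 0.005
```

```bash
python3 -c "
from h import *
go(.574,-.069,.081)"
```

```text
t 4.4 pos [ 0.5758 -0.0693  0.0952] tip z 0.0812 F [-7.74  1.7  20.07] w 0.005
toolx ang 1.6658 z [ 0.0057 -0.0021 -1.    ] tool shift [ 0.0004 -0.0017  0.0002]
```

Hard stop: 20 N at tip height 81 mm, which is where a level rocker should be. I'll raise the tip and check the picture.

Request:
{"fn": "move_arm", "kwargs": {
  "increments": [
    [[0,0,-0.003,0,0,0,0],[0,0,-0.02,0,0,0,0],[0,0,-0.03,0.005,0.002,0,0],[0.04,-0.002,0,0,0,0,0],[0.05,-0.002,0,0,0,0,0],[0.05,-0.002,0,0,0,0,0],[0.03,-0.002,0,0,0,0,0],[0,0,0,0,0,0,0]]
  ]
}}

```text
t: 5.4
position: [0.5477, 0.1017, 0.1461]
ee_rot: [-0.001, 0.673, 0.739, -0.003]
ft_force: [0.3, -0.8, -0.3]
gripper_width: 0.003
```

```bash
python3 -c "
from h import *
go(.5347,.114,.095)
grab('scene','s2'); crop('s2',210,60,390,210,4,'s2c')"
```

```text
t 5.4 pos [0.5477 0.1017 0.1461] tip z 0.1321 F [ 0.3  -0.75 -0.33] w 0.003
toolx ang 1.6639 z [-0.0061 -0.003  -1.    ] tool shift [ 0.0136 -0.0115  0.0371]
```

View pics/s2c.png

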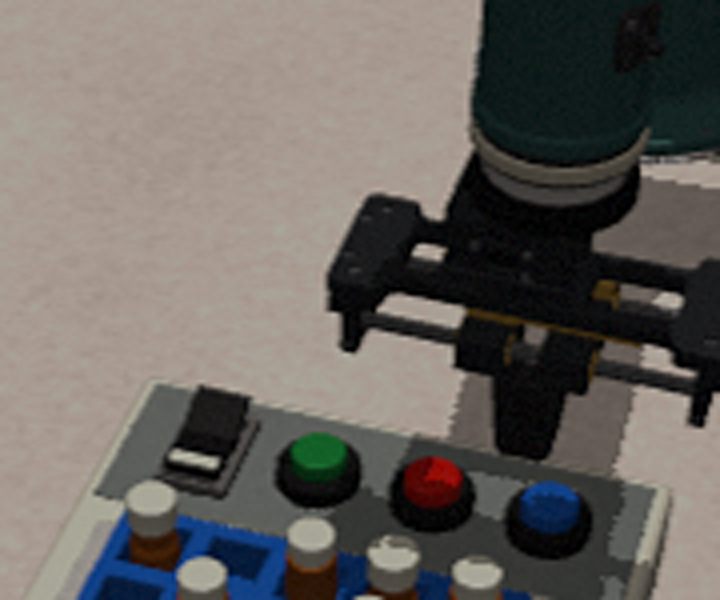

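The picture shows the rocker on, with the striped end low at (195,462) in the crop and the other half sloping up. Blue key next.

Request:
{"fn": "move_arm", "kwargs": {
  "increments": [
    [[0.013,-0.011,0.01,-0.006,0.003,0,0],[0,0,0.014,0,0,0,0],[0,0,0.012,0,0,0,0],[0,0,0,0,0,0,0]]
  ]
}}

```text
t: 5.95
position: [0.5337, 0.11, 0.1059]
ee_rot: [-0.001, 0.675, 0.738, -0.001]
ft_force: [-0.4, 1.0, -0.1]
gripper_width: 0.006
```

```bash
python3 -c "
from h import *
go(.5347,.114,.081)"
```

```text
t 5.95 pos [0.5337 0.11   0.1059] tip z 0.0919 F [-0.43  1.01 -0.08] w 0.006
toolx ang 1.6597 z [-0.0031 -0.0011 -1.    ] tool shift [0.0039 0.0014 0.0109]
```

Request:
{"fn": "move_arm", "kwargs": {
  "increments": [
    [[0.004,0.001,0.003,0,0,0,0],[0,0,0.003,0,0,0,0],[0,0,0.003,0,0,0,0],[0,0,0.003,0,0,0,0]]
  ]
}}

```text
t: 6.45
position: [0.5352, 0.114, 0.0951]
ee_rot: [-0.001, 0.675, 0.738, -0.001]
ft_force: [-7.5, -1.6, 21.3]
gripper_width: 0.005
```

```bash
python3 -c "
from h import *
go(.5347,.114,.081)"
```

```text
t 6.45 pos [0.5352 0.114  0.0951] tip z 0.0811 F [-7.5  -1.58 21.28] w 0.005
toolx ang 1.6588 z [-2.9e-03 -9.0e-04 -1.0e+00] tool shift [ 0.     -0.0005  0.0001]
```

The blue key is at its stop (tip at 81 mm = 87 − 6, 21 N). I'll lift off and move over red at a safe height to green.

Request:
{"fn": "move_arm", "kwargs": {
  "increments": [
    [[0,0,-0.003,0,0,0,0],[0,0,-0.02,0,0,0,0],[0,0,-0.03,0,0,0,0],[-0.04,0,0,-0.003,0,0,0],[-0.045,0,0,0,0,0,0],[-0.03,0,0,0,0,0,0],[0,0,0,0,0,0,0]]
  ]
}}

```text
t: 7.32
position: [0.5488, -0.003, 0.1506]
ee_rot: [0.004, 0.674, 0.738, 0.002]
ft_force: [0.1, 0.7, 1.1]
gripper_width: 0.005
```

```bash
python3 -c "
from h import *
go(.547,-.0093,.095)
grab('scene','s3'); crop('s3',210,60,390,210,4,'s3c')"
```

```text
t 7.325 pos [ 0.5488 -0.003   0.1506] tip z 0.1366 F [0.06 0.66 1.07] w 0.005
toolx ang 1.6613 z [ 0.0084 -0.0013 -1.    ] tool shift [-0.006  -0.0027  0.0416]
```

View pics/s3c.png

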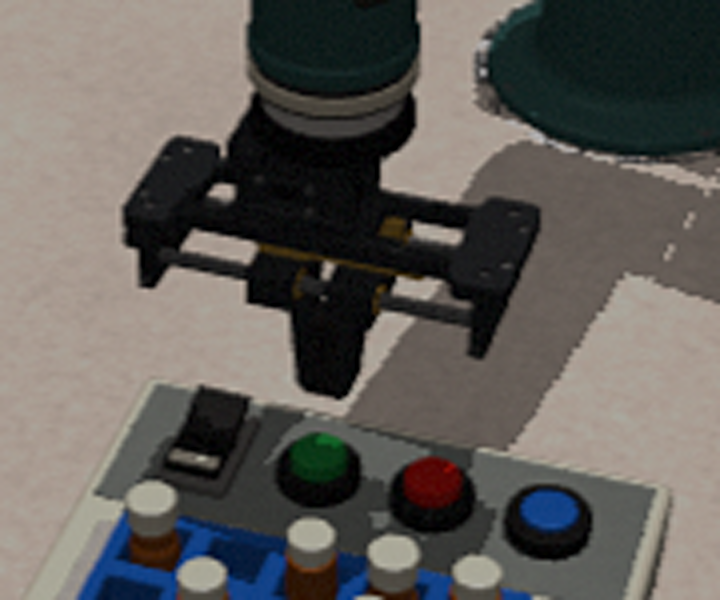

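Blue at (549,508) now sits visibly lower in its collar, and the rocker is still on. Now down to green.

Request:
{"fn": "move_arm", "kwargs": {
  "increments": [
    [[-0.006,-0.003,0.014,0.008,0,0,0],[0,0,0.014,0,0,0,0],[0,0,0.014,0,0,0,0],[0,0,0,0,0,0,0]]
  ]
}}

```text
t: 7.88
position: [0.5447, -0.0058, 0.1038]
ee_rot: [-0.001, 0.673, 0.74, -0.001]
ft_force: [-0.1, -0.4, -0.7]
gripper_width: 0.004
```

```bash
python3 -c "
from h import *
go(.547,-.0093,.081)"
```

```text
t 7.875 pos [ 0.5447 -0.0058  0.1038] tip z 0.0898 F [-0.11 -0.44 -0.67] w 0.004
toolx ang 1.6651 z [-3.3e-03 -7.0e-04 -1.0e+00] tool shift [-0.0037  0.002   0.0088]
```

Request:
{"fn": "move_arm", "kwargs": {
  "increments": [
    [[-0.004,0.002,0.001,0,0,0,0],[0,0,0.003,0,0,0,0],[0,0,0.003,0,0,0,0],[0,0,0.003,0,0,0,0],[0,0,0.002,0,0,0,0]]
  ]
}}

```text
t: 8.5
position: [0.5478, -0.0096, 0.0952]
ee_rot: [-0.001, 0.673, 0.74, -0.001]
ft_force: [-8.8, -0.6, 19.8]
gripper_width: 0.006
```

```bash
python3 -c "
from h import *
go(.547,-.0093,.081)"
```

```text
t 8.5 pos [ 0.5478 -0.0096  0.0952] tip z 0.0812 F [-8.83 -0.64 19.84] w 0.006
toolx ang 1.6657 z [-3.1e-03 -8.0e-04 -1.0e+00] tool shift [ 0.0004 -0.0008  0.0002]
```

The green key is at its stop (tip at 81 mm, 20 N). I'll lift and move back out of the way.

Request:
{"fn": "move_arm", "kwargs": {
  "increments": [
    [[0,0,-0.003,0,0,0,0],[0,0,-0.02,0,0,0,0],[0,0,-0.04,0,0,0,0],[0,0,-0.05,0,0,0,0],[0,-0.04,-0.04,0,0,0,0],[0,-0.05,0,0,0,0,0],[0,-0.03,0,0,0,0,0],[0,0,0,0,0,0,0]]
  ]
}}

```text
t: 9.5
position: [0.4286, -0.0211, 0.2546]
ee_rot: [0.003, 0.673, 0.74, 0.002]
ft_force: [-0.0, 0.5, 0.1]
gripper_width: 0.005
```

```bash
python3 -c "
from h import *
go(.547,-.0093,.081)
d=grab('scene','s4'); crop('s4',160,60,440,270,2.8,'s4c')
a=load('scene0')
for n,u,v in [('blue',347,185),('red',318,182),('green',289,173)]:
    print(n,pt(a,u,v).round(4),pt(d,u,v).round(4))
t=grab('top','t4')
b=load('top0')
m=np.abs(t['img'][140:230,160:400].astype(int)-b['img'][140:230,160:400]).max(2)
print('changed px around vials/bottle/carton',(m>40).sum(), np.argwhere(m>40)[:5])
"
```

```text
t 9.5 pos [ 0.4286 -0.0211  0.2546] tip z 0.2406 F [-0.03  0.53  0.14] w 0.005
toolx ang 1.6654 z [ 0.006  -0.0011 -1.    ] tool shift [0.0009 0.118  0.1603]
blue [0.5344 0.1136 0.0863] [0.531  0.1127 0.0829]
red [0.5501 0.0565 0.0865] [0.5499 0.0564 0.0862]
green [ 0.5471 -0.0097  0.0843] [ 0.5469 -0.0098  0.0841]
changed px around vials/bottle/carton 0 []
```

View pics/s4c.png

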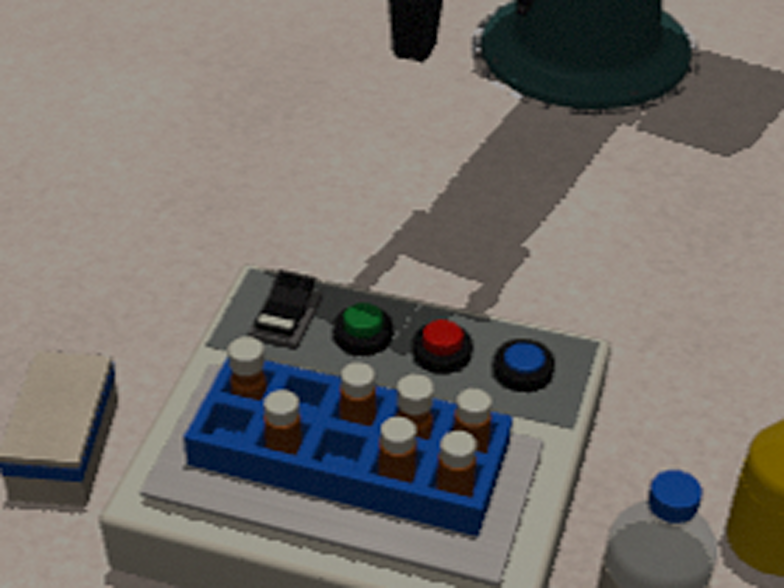

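View pics/t4.png

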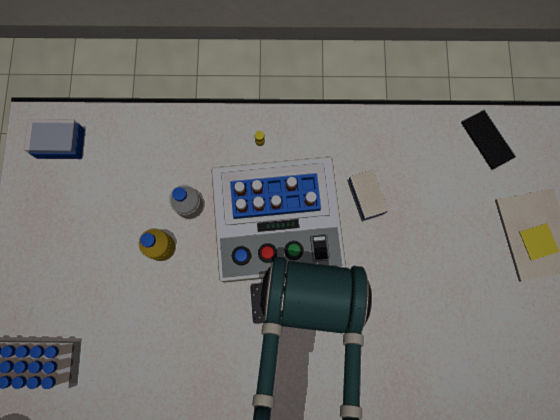

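```bash
python3 -c "
from h import *
a=load('scene0');d=load('s4')
for n,l,dv in(('blue',(347,185),(347,187)),('red',(318,179),(318,179)),('green',(289.5,172),(289.5,172))):
  f=lambda im,c: np.median([pt(im,int(c[0])+i,int(c[1])+j)[2] for i in range(-3,4) for j in(-1,0,1)]).round(4)
  print(n,f(a,l),f(d,dv))
"
```

```text
blue 0.0862 0.0806
red 0.086 0.0858
green 0.0859 0.0855
```

Blue is down 5.6 mm, red and green are up, and the arm is clear. Handing in.

```bash
python3 -c "
from rig import bot
print(bot.close_job())"
```

```text
the job is handed in; nothing more can be done
None
```

The shaker was started in the order you asked for, and the job was handed in at about 9.6 s of the 38 s allowed; no verdict came back. With the fingers shut, I pressed each control to its stop at a fingertip height of about 81 mm:

| Order | Control | Force at the stop |
|---|---|---|
| 1 | Striped half of the rocker | 20 N |
| 2 | Blue key | 21 N |
| 3 | Green key (then released) | 20 N |

**Last checks:**
- **Rocker:** the final picture shows the striped half level. I judged this by eye and did not measure its angle.
- **Keys:** depth readings before and after put blue 5.6 mm lower. Green and red were within 0.5 mm of their starting heights.
- **Vials, bottle and carton:** the before and after top views showed no change around them.
- **Arm:** it ended well clear of the shaker, with only about 0.5 N of force noise.

One single-pixel depth reading on blue disagreed, showing only a 3.4 mm drop. The median over a patch of the cap gave the 5.6 mm, which matches the fingertip height at the stop. No check failed.

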